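# Open the stall's display arm and put a cup on show

## Task

The dark blue cup stands in the way of the display stand's folded swing-out arm: set it upright on the round red lacquer tray first. Then swing the arm right out by its yellow knob until its own edge lifts the red catch and the catch drops behind it, let go (do not work the catch with the gripper), and finally stand the blue cup upright in the middle of the arm's round pad. Set the cup down rather than dropping it, never let the moving arm bump it, and leave all the other pottery where it is.

Things in the scene. Friction and masses are not known exactly. Their poses are not given: they have to be found in the camera images.
- stand: dark wood display stand, fixed; origin on the table under the axis of its brass hinge column (20 dia); own -x is its front, towards the robot. Base board 12 thick, x -45 to 75, y -270 to 75, with a tongue to x -95 between y -15 and 75; two thin back posts at x 65 carry the shelf
- shelf_edge (a point): middle of the lower front edge of the stand's glass shelf in its wooden frame (stand x -30, y -98, z 239). The shelf is 14 thick, reaches back to x 75, along y -270 to 75, with pots on it to z 310. It hangs over the folded arm's knob, so reach in below this edge from the front with the tool leaning 35 to 45 degrees
- brace (a joint): angle of the swing-out arm about the hinge column, rad. 0: folded under the shelf, along the stand's -y; at q a point at radius r lies at stand (-r sin q, -r cos q). 1.571: straight out to the front; stop at 1.62. Friction 0.08 N m, no spring. From 1.15 to 1.5 its edge lifts the catch (under 2 N at the knob); past 1.55 the catch has dropped behind and holds it above 1.52
- display_arm: the wooden swing-out arm: origin at table height on the hinge axis, arm along its own -y to 193 mm; bar 18 wide, underside z 50, top z 65, with a rounded brass edge strip on top at radius 45 to 91 (top z 75), the pad and the knob
- pad (a point): centre of the top face of the arm's round wooden pad (68 dia, 8 thick, top 73 mm above the table, 120 mm from the hinge axis)
- knob (a point): grip point of the upright yellow cylindrical knob near the arm's end (16 dia, from z 65 to 115, 180 mm from the hinge axis); this point is at z 95 on its axis
- catch (a joint): angle of the red gravity catch, rad: 0 lying down at rest, grows as its tip is lifted (max 0.7; lifted about 0.2 as the arm passes); falls back by its own weight
- catch_bar: the red catch, 14 wide, pivoted beside the end stop on the stand's left; origin on its pivot, at stand (-65, 42, 45). Its bar reaches 85 mm to the stand's -y with its top at z 102; a tooth hangs down to z 66, its back face at stand y -9, with a ramp towards the incoming arm
- cup: dark blue cup, 52 dia at the mouth (50 just above the foot, foot 38), 60 tall, wall 4, about 80 to 170 g; origin at the centre of its underside. Stands on the table in the arm's swing, in front of the stand
- tray: round red lacquer tray, a flat board 130 dia, 12 thick, fixed; origin at the centre of its underside
- dish_stack: stack of four sage-green dishes, 110 across, 46 tall; the stack and the tray may swap sides; origin at the centre of its underside; leave alone
- brown_jar: dark brown jar, 60 across, 90 tall, beside the arm's swing; origin at the centre of its underside; leave alone
- sage_cup: sage-green cup (not the one to show), 52 across, 50 tall, left of the stand; origin at the centre of its underside; leave alone
- white_vase: white vase with a thin neck, 84 across, 175 tall; origin at the centre of its underside; leave alone
- gourd_jug: white gourd-shaped jug, 80 across, 120 tall; origin at the centre of its underside; leave alone
- wood_bowl: brown bowl, 90 across, 40 tall; origin at the centre of its underside; leave alone
Mind the look-alikes: they are no part of the job. There is more than one size of the tray; the one meant has the size given above.

How it is judged:
By the outcome, as a careful person would: the job done as asked, in the order asked, and still so for the second after the job is handed in, with the robot touching nothing.
It also fails if it takes over 72 s, if anything falls off the work surface, if the arm or the gripper's body presses on something with over 40 N, if the wrist force passes 120 N, or if a joint passes its speed limit or range.

## Robot

A 6-joint arm with a two-finger parallel gripper is mounted at the origin on the work surface. World frame = base frame: x ahead of the robot, y to its left, z up, the work surface at z = 0. Lengths are in m, angles in rad, forces in N, time in s.
With the tool pointing down it reaches from about 0.35 to 0.975 m from the base axis. Payload 4.9 kg.
Tool frame: the origin (TCP) lies on the mounting face of the last link; the fingertips stand 173 mm ahead of it and the grasp point (between the pads) lies 155 mm ahead of it; z points along the fingers, y is the direction in which the jaws open and shut (so a half turn about z gives the same grasp; the last joint's range is limited). The gripper opens to 85 mm and grips with 20 to 120 N. Pads are 22 mm wide; open, the fingers measure 114 mm over their backs; the gripper's body (76 mm by 85 mm) begins 54 mm behind the grasp point. The pads swing forward as they close: fully open they stand 13 mm farther back than shut.
Start: joints at [1.188, 0.053, 1.613, -0, 1.476, -0.119], TCP at [0.163, 0.603, 0.405] pointing down, gripper open.
Joint ranges: [-3.01, 3.01], [-1.01, 2.22], [0.06, 2.58], [-1.02, 4.17], [0.09, 2.62], [-3.14, 3.14]. Speed limits (rad/s): [2.57, 2.57, 3.14, 3.14, 3.14, 3.14].

## Interface

Orientations are given as a unit quaternion [w, x, y, z].
In Python, from plant import manip gives the robot as it stands.
- The arm moves only by the tool play_rows, never from a script. Its argument "increments" is a list of rows, each an object with "offset": the shift along the tool's x, y, z in mm, a list of three; "twist": the turn about the tool's z in rad; "grip": the opening, from 0 (shut) to 1 (fully open). In form: [{"offset": [dx, dy, dz], "twist": twist, "grip": grip}, ...]. A call has 1 to 5 rows; each row is the pose to reach, as a shift and turn from the pose commanded when the call began, along the tool's axes at that moment; what a row does not reach only later rows make up. A row lasts 1/12 s, in which the tool goes at most 41.7 mm and 7.16 degrees, less where a joint would pass 70% of its speed; a pose out of reach is approached as far as the arm can. A call with a gripper value outside its range is refused whole. The fingers move at their own pace and stop on an object; the grip force is fixed at half the most. Time passes only in rows, so rows that repeat a pose let the fingers close. It gives the time, the measured TCP pose, the force and the opening at its end, in the units of the state.
- manip.state(): the state, without advancing time (a new reading comes with each control period).
- manip.grab_frame(name): name is "scene" or "top" or "wrist"; returns the picture (480x640x3 uint8, blue, green, red); there is no depth.
- manip.get_calibration(name): a dict with "fx", "fy", "cx", "cy" (pixels), "T" (4x4, takes a point from camera to world coordinates). Camera axes: x right, y down, z forward; pixel columns grow to the right and rows downward; lengths in m; the calibration is good to about 2 mm. A picture is of the moment at which its call begins: read the wrist's pose just before it. get_calibration takes no time and is no camera call; for the wrist camera it gives the pose at the moment of the call.
- manip.job_done(): hands the job in, once; it reports no verdict.
Trained networks look in the newest picture that a camera, given by its name, has taken for a name from the list of things; names that differ only in an ending like _2 or _b are one class to them, and where a whole thing is asked for, a point or a joint stands for the part that bears it (a point fixed in the world has none). Each returns a list of dicts, best first, with "p" (0 to 1); they miss things now and then, are a little off and sometimes report something else, mostly with a low value. They report only what shows in the picture. A call takes as long as a camera call. They do not tell look-alikes from the thing itself.
- manip.boxes_of(query, camera): "xyz" ([x, y, z] in m, in the coordinates of the camera as it stood for that picture, good to about 4 mm: the middle of the surface that is visible of it).
- manip.tip_of(query, camera): "xyz" ([x, y, z] in m, in the coordinates of the camera as it stood for that picture, good to about 4 mm: a listed point, or the origin of a listed thing).
The state is a dict: "time": time; "joint_pos": joint angles; "joint_vel": joint speeds; "joint_efforts": joint torques, N m; "tool_pos": TCP position; "tool_rot": TCP orientation; "contact_force": force on the tool from outside, world axes, zero at the start; "ft_torque": the same for the moment, N m; "gripper_width": opening from 0.0 (shut) to 1.0 (fully open).
Only numpy, scipy, OpenCV 4.12 (cv2) and the standard library are available. Lean on these libraries where they do the work, as an engineer would, in place of code of your own. Each camera call takes 0.05 s, during which the arm holds its last target. There are 200 camera calls.

## Working session

There is one attempt and no reset: what is moved stays moved. The work goes in short steps, Python scripts to look and compute and a tool call to move; the robot and the scene stay as the last step left them, time stands still between calls to the robot, and variables do not carry over. Pictures are saved under pics/ and viewed, about 8 in all and at most 12, crops included, and the job is handed in when it is done.

Besides the shell and the picture viewer there is one more tool, called after "Emit:" as name(argument=value, ...) on one line, values as JSON. play_rows: Moves the arm, as the interface text tells. Its arguments: {"type":"object","properties":{"increments":{"type":"array"}},"required":["increments"]}

```bash
mkdir -p pics; ls; cat > h.py <<'E'
import numpy as np, cv2
from plant import manip
from scipy.spatial.transform import Rotation as R
def rot(q): return R.from_quat([q[1],q[2],q[3],q[0]])
def look(cam,name=None):
    T=np.array(manip.get_calibration(cam)["T"]); im=manip.grab_frame(cam)
    if name: cv2.imwrite(f"pics/{name}.png",im)
    return T,im
def find(q,cam,T,f="tip_of",n=3):
    return [(round(d["p"],2),np.round((T@np.r_[d["xyz"],1])[:3],4).tolist()) for d in getattr(manip,f)(q,cam)[:n]]
def st():
    s=manip.state(); print("t",round(s["time"],2),"pos",np.round(s["tool_pos"],4),"F",np.round(s["contact_force"],1),"w",round(s["gripper_width"],3)); M=rot(s["tool_rot"]).as_matrix(); print(np.round(M,3)); return s,M
E
python3 - <<'E'
from h import *
s,M=st()
for c in ["scene","top"]:
    T,im=look(c,c+"0")
    print(c,np.round(T,3).tolist())
    for q in ["stand","shelf_edge","pad","knob","cup","tray","catch_bar","brown_jar","dish_stack","sage_cup","white_vase"]:
        print(q,find(q,c,T))
E
```

```text
pics
t 0.0 pos [0.1629 0.6031 0.4035] F [-0.1 -0.2 -0. ] w 0.999
[[-0.965  0.261 -0.001]
 [ 0.261  0.965 -0.002]
 [ 0.    -0.002 -1.   ]]
scene [[-0.233, 0.558, -0.797, 1.291], [0.973, 0.132, -0.191, 0.222], [-0.001, -0.819, -0.573, 0.783], [0.0, 0.0, 0.0, 1.0]]
stand [(0.88, [0.6505, 0.1298, 0.0007])]
shelf_edge [(0.76, [0.6119, 0.0351, 0.2356])]
pad [(0.84, [0.6156, 0.0125, 0.0726])]
knob [(0.78, [0.5961, -0.0446, 0.097])]
cup [(0.57, [0.523, 0.0518, 0.0027])]
tray [(0.92, [0.1869, -0.3286, -0.0013]), (0.7, [0.4398, -0.3089, -0.001])]
catch_bar [(0.35, [0.5248, 0.0533, 0.0016]), (0.17, [0.5502, -0.4193, 0.0061])]
brown_jar [(0.81, [0.5417, -0.1069, -0.0])]
dish_stack [(0.66, [0.4416, 0.3612, 0.0005])]
sage_cup [(0.81, [0.6643, 0.2688, -0.0001])]
white_vase [(0.62, [0.689, -0.3549, -0.0029]), (0.36, [0.5468, -0.4201, 0.0017]), (0.2, [0.5395, -0.1038, 0.0002])]
top [[-0.023, -0.987, 0.161, 0.263], [-1.0, 0.024, 0.001, 0.028], [-0.005, -0.161, -0.987, 1.307], [0.0, 0.0, 0.0, 1.0]]
stand [(0.97, [0.6493, 0.1301, 0.0013])]
shelf_edge [(0.91, [0.6189, 0.0349, 0.241])]
pad [(0.76, [0.6158, 0.0089, 0.0754])]
knob [(0.84, [0.6045, -0.0383, 0.0954]), (0.38, [0.6187, 0.0108, 0.0756])]
cup [(0.79, [0.5238, 0.0559, -0.0012])]
tray [(0.95, [0.4493, -0.3047, 0.0048]), (0.73, [0.1853, -0.3301, 0.0011]), (0.66, [0.3837, -0.1081, -0.0019])]
catch_bar [(0.65, [0.5843, 0.1731, 0.047])]
brown_jar [(0.89, [0.542, -0.1056, 0.0022]), (0.72, [0.6525, 0.13, 0.0])]
dish_stack [(0.94, [0.4432, 0.3628, -0.0012])]
sage_cup [(0.93, [0.6613, 0.2723, 0.001]), (0.25, [0.6182, 0.0307, 0.2413])]
white_vase [(0.93, [0.6907, -0.3554, 0.0058])]
```

```bash
python3 -c "
import cv2,numpy as np
a=cv2.imread('pics/scene0.png');b=cv2.imread('pics/top0.png')
print(a.shape)"
```

```text
(480, 640, 3)
```

View pics/scene0.png

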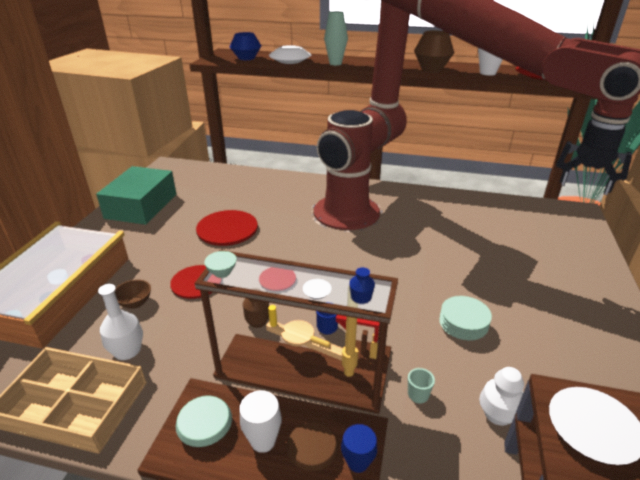

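View pics/top0.png

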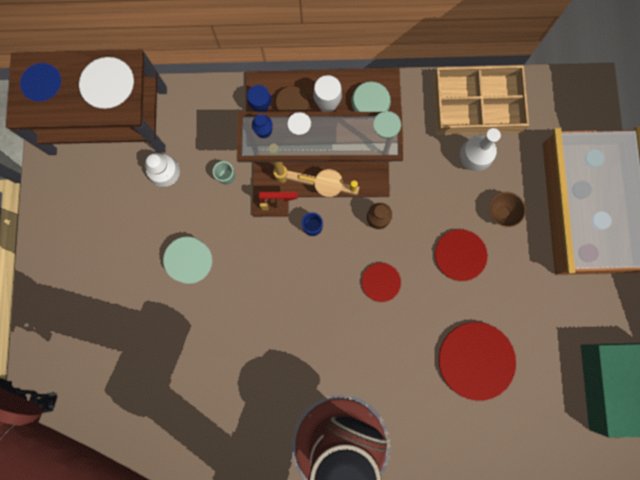

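The scene shows the stand with its arm slightly ajar (yellow knob at about (272,316), scene picture). In the top picture the blue cup is at (312,223) and the catch at (278,196). There are three red discs, about 40, 53 and 77 px across. At about 408 px/m, the middle one at (461,254) is the 130 mm tray, so the target is about (0.447, -0.306).

Emit:
play_rows(increments=[{"offset":[-29,-27,0],"twist":-0.1,"grip":1},{"offset":[-58,-54,0],"twist":-0.2,"grip":1},{"offset":[-87,-81,0],"twist":-0.264,"grip":1},{"offset":[-117,-109,0],"twist":-0.264,"grip":1}])

```text
time: 1.53
tool_pos: [0.2478, 0.4664, 0.4046]
tool_rot: [0.0, -0.002, 1.0, 0.0]
contact_force: [0.7, -0.0, -0.3]
gripper_width: 1.004
```

Emit:
play_rows(increments=[{"offset":[-21,-34,0],"twist":0,"grip":1},{"offset":[-42,-68,0],"twist":0,"grip":1},{"offset":[-63,-102,0],"twist":0,"grip":1},{"offset":[-84,-136,0],"twist":0,"grip":1}])

```text
time: 1.87
tool_pos: [0.3319, 0.3299, 0.4049]
tool_rot: [0.0, -0.0, 1.0, 0.0]
contact_force: [0.5, -0.6, -0.7]
gripper_width: 1.002
```

Emit:
play_rows(increments=[{"offset":[-21,-34,0],"twist":0,"grip":1},{"offset":[-42,-68,0],"twist":0,"grip":1},{"offset":[-63,-102,0],"twist":0,"grip":1},{"offset":[-84,-136,0],"twist":0,"grip":1}])

```text
time: 2.2
tool_pos: [0.416, 0.1938, 0.4051]
tool_rot: [0.001, -0.0, 1.0, 0.0]
contact_force: [1.7, 0.8, 0.4]
gripper_width: 1.0
```

Emit:
play_rows(increments=[{"offset":[-21,-34,0],"twist":0,"grip":1},{"offset":[-42,-68,0],"twist":0,"grip":1},{"offset":[-63,-102,0],"twist":0,"grip":1},{"offset":[-84,-136,0],"twist":0,"grip":1},{"offset":[-84,-136,0],"twist":0,"grip":1}])

```text
time: 2.62
tool_pos: [0.5018, 0.0548, 0.405]
tool_rot: [0.001, 0.003, 1.0, -0.001]
contact_force: [0.5, 0.1, 0.3]
gripper_width: 0.998
```

```bash
python3 - <<'E'
from h import *
s,M=st(); print(np.round(s["joint_pos"],3))
T,im=look("wrist","w1"); print(np.round(T,3).tolist())
for q in ["cup","knob","pad","catch_bar","stand","shelf_edge","brown_jar"]: print(q,find(q,"wrist",T))
E
```

```text
t 2.62 pos [0.5018 0.0548 0.405 ] F [0.5 0.1 0.3] w 0.998
[[-1.     0.006  0.001]
 [ 0.006  1.    -0.003]
 [-0.002 -0.003 -1.   ]]
[-0.038 -0.241  1.887 -0.002  1.494 -1.602]
[[0.006, 0.956, 0.293, 0.428], [1.0, -0.005, -0.005, 0.055], [-0.003, 0.293, -0.956, 0.375], [0.0, 0.0, 0.0, 1.0]]
cup [(0.73, [0.5295, 0.0572, 0.0005])]
knob [(0.74, [0.6018, -0.0433, 0.095])]
pad [(0.82, [0.6174, 0.0125, 0.075])]
catch_bar []
stand [(0.96, [0.6498, 0.1253, 0.0005])]
shelf_edge []
brown_jar [(0.76, [0.5397, -0.11, -0.0012])]
```

View pics/w1.png

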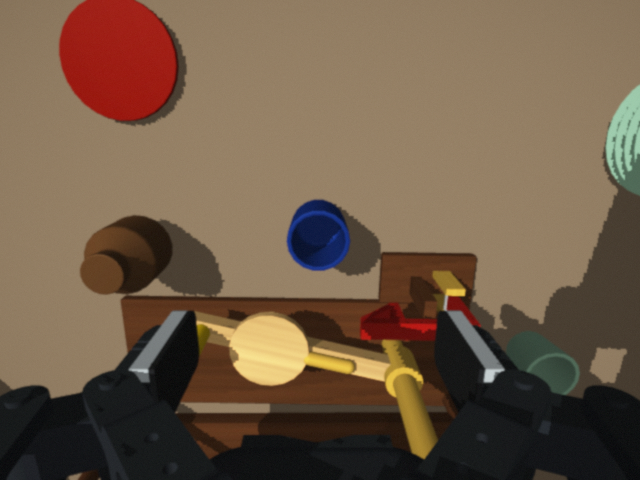

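The wrist view shows the cup rim centred near (318,240), the base board's front edge along row 298 from column 123 to 379, and the pad centre near (270,349). I'll refine these with rays.

```bash
cat >> h.py <<'E'
def ray(cam,T,uv,z):
    k=manip.get_calibration(cam); d=T[:3,:3]@np.array([(uv[0]-k["cx"])/k["fx"],(uv[1]-k["cy"])/k["fy"],1]); o=T[:3,3]
    return np.round((o+d*(z-o[2])/d[2])[:2],4).tolist()
E
python3 - <<'E'
from h import *
T=np.array(manip.get_calibration("wrist")["T"]); im=cv2.imread("pics/w1.png")
for uv,z,n in [((123,298),.012,"base fl"),((379,298),.012,"base at tongue"),((380,254),.012,"tongue"),((475,255),.012,"tongue l"),((270,349),.073,"pad"),((318,240),.06,"cup rim")]: print(n,ray("wrist",T,uv,z))
hsv=cv2.cvtColor(im,cv2.COLOR_BGR2HSV); m=cv2.inRange(hsv,(105,120,20),(130,255,255)); m[:,:250]=0;m[:,380:]=0
ys,xs=np.nonzero(m); print("blue extents",xs.min(),xs.max(),ys.min(),ys.max())
# rim: widest ellipse, use bounding in lower part
t=cv2.imread("pics/top0.png"); ht=cv2.cvtColor(t,cv2.COLOR_BGR2HSV); r=cv2.inRange(ht,(0,150,60),(8,255,255))|cv2.inRange(ht,(172,150,60),(180,255,255))
Tt=np.array(manip.get_calibration("top")["T"])
for c in cv2.findContours(r,0,2)[0]:
    if cv2.contourArea(c)>600:
        e=cv2.fitEllipse(c); a=ray("top",Tt,e[0],.012); b=ray("top",Tt,(e[0][0]+e[1][1]/2,e[0][1]),.012); print("disc",e[0],e[1],a,"dia",2*np.hypot(a[0]-b[0],a[1]-b[1]))
E
```

```text
base fl [0.5958, -0.1289]
base at tongue [0.5952, 0.1219]
tongue [0.5497, 0.1207]
tongue l [0.5504, 0.2107]
pad [0.6142, 0.0212]
cup rim [0.5214, 0.0617]
blue extents 287 349 201 269
disc (476.8437194824219, 360.7881774902344) (74.73298645019531, 78.85968017578125) [0.1877, -0.3293] dia 0.1878469589852336
disc (380.6544189453125, 281.7938537597656) (37.84566879272461, 38.88972091674805) [0.3821, -0.1074] dia 0.09502547026981768
disc (460.6309814453125, 254.6551055908203) (49.74327850341797, 52.23115539550781) [0.4445, -0.3072] dia 0.12863980721378593
```

```bash
python3 - <<'E'
from h import *
s,M=st()
T,im=look("wrist"); print(np.round(T,4).tolist()); k=manip.get_calibration("wrist"); print(k["fx"],k["fy"],k["cx"],k["cy"])
for q in ["cup","pad","knob","stand"]: print(q,find(q,"wrist",T))
hsv=cv2.cvtColor(im,cv2.COLOR_BGR2HSV); m=cv2.inRange(hsv,(105,120,20),(130,255,255)); m[:,:250]=0;m[:,380:]=0
ys,xs=np.nonzero(m); print("blue extents",xs.min(),xs.max(),ys.min(),ys.max())
cx=(xs.min()+xs.max())/2
print(ray("wrist",T,(cx,ys.max()-29),.06))
for uv in [(123,298),(379,298),(475,255)]: print(ray("wrist",T,uv,.012))
Tt,it=look("top")
for q in ["cup","pad","knob","stand","catch_bar"]: print(q,find(q,"top",Tt,n=1))
E
```

```text
t 3.02 pos [0.4991 0.0608 0.4048] F [-0.3 -0.3  0.5] w 0.999
[[-1.    -0.002  0.   ]
 [-0.002  1.     0.   ]
 [-0.     0.    -1.   ]]
[[-0.0024, 0.9565, 0.2916, 0.4256], [1.0, 0.0024, 0.0004, 0.0601], [-0.0003, 0.2916, -0.9565, 0.3751], [0.0, 0.0, 0.0, 1.0]]
405.15798764843294 405.15798764843294 316.22394686014957 240.2983368619329
cup [(0.85, [0.5244, 0.0552, 0.003])]
pad [(0.67, [0.6179, 0.013, 0.0714])]
knob []
stand [(0.87, [0.6484, 0.1266, -0.001])]
blue extents 279 340 204 273
[0.5248, 0.0548]
[0.5958, -0.1289]
[0.5952, 0.1219]
[0.5504, 0.2107]
cup [(0.63, [0.5256, 0.0562, -0.0006])]
pad [(0.52, [0.6173, 0.0087, 0.0743])]
knob [(0.69, [0.6005, -0.0444, 0.0952])]
stand []
catch_bar []
```

Emit:
play_rows(increments=[{"offset":[-26,-6,0],"twist":0,"grip":1},{"offset":[-26,-6,40],"twist":0,"grip":1},{"offset":[-26,-6,80],"twist":0,"grip":1},{"offset":[-26,-6,100],"twist":0,"grip":1},{"offset":[-26,-6,100],"twist":0,"grip":1}])

```text
time: 3.98
tool_pos: [0.5234, 0.0536, 0.2982]
tool_rot: [-0.006, 0.0, 1.0, 0.0]
contact_force: [-1.5, -0.8, -0.3]
gripper_width: 1.001
```

Emit:
play_rows(increments=[{"offset":[0,0,0],"twist":0,"grip":1},{"offset":[0,0,30],"twist":0,"grip":1},{"offset":[0,0,60],"twist":0,"grip":1},{"offset":[0,0,90],"twist":0,"grip":1},{"offset":[0,0,112],"twist":0,"grip":1}])

```text
time: 4.4
tool_pos: [0.5267, 0.0536, 0.1938]
tool_rot: [0.002, -0.0, 1.0, -0.0]
contact_force: [-0.4, -0.4, -1.1]
gripper_width: 0.998
```

Emit:
play_rows(increments=[{"offset":[0,0,0],"twist":0,"grip":1},{"offset":[0,0,0],"twist":0,"grip":1},{"offset":[0,0,0],"twist":0,"grip":1}])

```text
time: 4.65
tool_pos: [0.5273, 0.0536, 0.196]
tool_rot: [0.003, -0.0, 1.0, -0.0]
contact_force: [0.4, -0.2, 0.4]
gripper_width: 0.998
```

```bash
python3 - <<'E'
from h import *
s,M=st()
T,im=look("wrist","w2")
for q in ["cup","pad","knob"]: print(q,find(q,"wrist",T))
E
```

```text
t 4.65 pos [0.5273 0.0536 0.196 ] F [ 0.4 -0.2  0.4] w 0.998
[[-1.    -0.     0.005]
 [-0.     1.    -0.   ]
 [-0.005 -0.    -1.   ]]
cup [(0.82, [0.5301, 0.0579, -0.0001])]
pad []
knob []
```

View pics/w2.png

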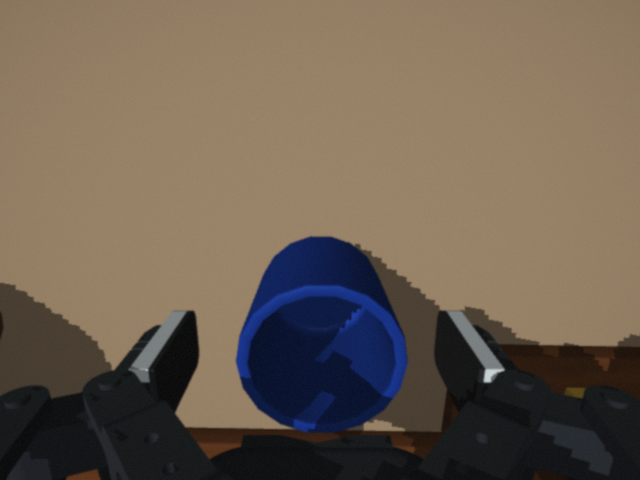

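The cup sits between the open pads: rim centre about (322,358), pads at columns 195 and 437. I'll close, then lift.

Emit:
play_rows(increments=[{"offset":[0,0,0],"twist":0,"grip":0.3},{"offset":[0,0,0],"twist":0,"grip":0.3},{"offset":[0,0,0],"twist":0,"grip":0.3},{"offset":[0,0,0],"twist":0,"grip":0.3},{"offset":[0,0,0],"twist":0,"grip":0.3}])

```text
time: 5.27
tool_pos: [0.5259, 0.0537, 0.1933]
tool_rot: [0.0, -0.0, 1.0, 0.0]
contact_force: [-0.8, 0.2, 4.8]
gripper_width: 0.586
```

Emit:
play_rows(increments=[{"offset":[0,0,0],"twist":0,"grip":0.3},{"offset":[0,0,0],"twist":0,"grip":0.3},{"offset":[0,0,0],"twist":0,"grip":0.3}])

```text
time: 5.52
tool_pos: [0.5259, 0.0537, 0.1933]
tool_rot: [0.0, -0.0, 1.0, 0.0]
contact_force: [-1.9, 0.6, 5.6]
gripper_width: 0.583
```

```bash
python3 - <<'E'
from h import *
s,M=st()
E
```

```text
t 5.52 pos [0.5259 0.0537 0.1933] F [-1.9  0.6  5.6] w 0.583
[[-1.    -0.     0.001]
 [-0.     1.     0.   ]
 [-0.001  0.    -1.   ]]
```

Emit:
play_rows(increments=[{"offset":[0,0,-20],"twist":0,"grip":0.3},{"offset":[0,0,-50],"twist":0,"grip":0.3},{"offset":[0,0,-85],"twist":0,"grip":0.3},{"offset":[0,0,-120],"twist":0,"grip":0.3}])

```text
time: 5.85
tool_pos: [0.5248, 0.0537, 0.3122]
tool_rot: [-0.002, -0.0, 1.0, 0.0]
contact_force: [1.5, 0.4, -0.4]
gripper_width: 0.587
```

Emit:
play_rows(increments=[{"offset":[6,-25,0],"twist":0,"grip":0.3},{"offset":[14,-62,0],"twist":0,"grip":0.3},{"offset":[23,-101,0],"twist":0,"grip":0.3},{"offset":[32,-140,0],"twist":0,"grip":0.3},{"offset":[41,-180,0],"twist":0,"grip":0.3}])

```text
time: 6.27
tool_pos: [0.4836, -0.1275, 0.3119]
tool_rot: [-0.0, -0.001, 1.0, 0.0]
contact_force: [0.2, -0.8, -2.1]
gripper_width: 0.583
```

Emit:
play_rows(increments=[{"offset":[9,-40,0],"twist":0,"grip":0.3},{"offset":[18,-80,0],"twist":0,"grip":0.3},{"offset":[27,-120,0],"twist":0,"grip":0.3},{"offset":[35,-155,0],"twist":0,"grip":0.3},{"offset":[41,-181,0],"twist":0,"grip":0.3}])

```text
time: 6.68
tool_pos: [0.4423, -0.3099, 0.3119]
tool_rot: [-0.0, 0.001, 1.0, -0.0]
contact_force: [0.9, -0.2, -1.2]
gripper_width: 0.581
```

Emit:
play_rows(increments=[{"offset":[0,0,10],"twist":0,"grip":0.3},{"offset":[0,0,40],"twist":0,"grip":0.3},{"offset":[0,0,70],"twist":0,"grip":0.3},{"offset":[0,0,90],"twist":0,"grip":0.3},{"offset":[0,0,98],"twist":0,"grip":0.3}])

```text
time: 7.1
tool_pos: [0.442, -0.3055, 0.2096]
tool_rot: [-0.003, -0.0, 1.0, 0.003]
contact_force: [-0.2, 1.1, -0.9]
gripper_width: 0.581
```

Emit:
play_rows(increments=[{"offset":[0,0,0],"twist":0,"grip":0.3},{"offset":[0,0,0],"twist":0,"grip":0.3},{"offset":[0,0,0],"twist":0,"grip":0.3},{"offset":[0,0,0],"twist":0,"grip":0.3}])

```text
time: 7.43
tool_pos: [0.4445, -0.3078, 0.2168]
tool_rot: [0.001, -0.0, 1.0, -0.001]
contact_force: [1.2, 0.3, -0.7]
gripper_width: 0.588
```

```bash
python3 - <<'E'
from h import *
s,M=st()
T,im=look("wrist")
for q in ["cup","tray"]: print(q,find(q,"wrist",T))
hsv=cv2.cvtColor(im,cv2.COLOR_BGR2HSV); r=cv2.inRange(hsv,(0,150,60),(8,255,255))|cv2.inRange(hsv,(172,150,60),(180,255,255))
ys,xs=np.nonzero(r); print(xs.min(),xs.max(),ys.min(),ys.max(), ray("wrist",T,(xs.min(),240),.012))
T,im=look("top","t1")
for q in ["cup","tray","brown_jar"]: print(q,find(q,"top",T))
E
```

```text
t 7.43 pos [ 0.4445 -0.3078  0.2168] F [ 1.2  0.3 -0.7] w 0.588
[[-1.    -0.001  0.003]
 [-0.001  1.    -0.003]
 [-0.003 -0.003 -1.   ]]
cup [(0.58, [0.4473, -0.3022, 0.0288])]
tray []
173 451 138 337 [0.4247, -0.3737]
cup [(0.17, [0.6881, -0.3574, 0.0059])]
tray [(0.76, [0.3836, -0.1078, 0.0034]), (0.68, [0.1872, -0.3316, 0.0018]), (0.52, [0.5813, 0.178, 0.0467])]
brown_jar [(0.91, [0.5455, -0.1065, 0.0032])]
```

Emit:
play_rows(increments=[{"offset":[0,0,4],"twist":0,"grip":0.3},{"offset":[0,0,8],"twist":0,"grip":0.3},{"offset":[0,0,8],"twist":0,"grip":0.3},{"offset":[0,0,8],"twist":0,"grip":0.3}])

```text
time: 8.12
tool_pos: [0.4434, -0.3072, 0.206]
tool_rot: [-0.0, -0.0, 1.0, 0.0]
contact_force: [0.0, -0.9, -1.9]
gripper_width: 0.587
```

Emit:
play_rows(increments=[{"offset":[0,0,1],"twist":0,"grip":0.3},{"offset":[0,0,2],"twist":0,"grip":0.3},{"offset":[0,0,2],"twist":0,"grip":0.3}])

```text
time: 8.37
tool_pos: [0.4438, -0.3075, 0.2054]
tool_rot: [-0.0, -0.0, 1.0, 0.0]
contact_force: [-2.5, 2.7, 3.1]
gripper_width: 0.582
```

Emit:
play_rows(increments=[{"offset":[0,0,0],"twist":0,"grip":0.7},{"offset":[0,0,0],"twist":0,"grip":0.85},{"offset":[0,0,0],"twist":0,"grip":1},{"offset":[0,0,0],"twist":0,"grip":1},{"offset":[0,0,0],"twist":0,"grip":1}])

```text
time: 8.78
tool_pos: [0.4437, -0.3074, 0.2047]
tool_rot: [0.0, -0.0, 1.0, -0.0]
contact_force: [0.9, -0.1, -0.2]
gripper_width: 0.999
```

Emit:
play_rows(increments=[{"offset":[0,0,-15],"twist":0,"grip":1},{"offset":[0,0,-45],"twist":0,"grip":1},{"offset":[0,0,-80],"twist":0,"grip":1},{"offset":[0,0,-110],"twist":0,"grip":1},{"offset":[0,0,-110],"twist":0,"grip":1}])

```text
time: 9.2
tool_pos: [0.4453, -0.3088, 0.3227]
tool_rot: [0.005, -0.0, 1.0, -0.004]
contact_force: [0.9, -0.9, 1.3]
gripper_width: 1.001
```

```bash
python3 - <<'E'
from h import *
s,M=st()
T,im=look("wrist","w3")
for q in ["cup","tray"]: print(q,find(q,"wrist",T))
E
```

```text
t 9.2 pos [ 0.4453 -0.3088  0.3227] F [ 0.9 -0.9  1.3] w 1.001
[[-1.    -0.     0.01 ]
 [-0.     1.    -0.009]
 [-0.01  -0.009 -1.   ]]
cup [(0.57, [0.445, -0.3052, 0.014])]
tray [(0.81, [0.3837, -0.108, -0.0018])]
```

View pics/w3.png

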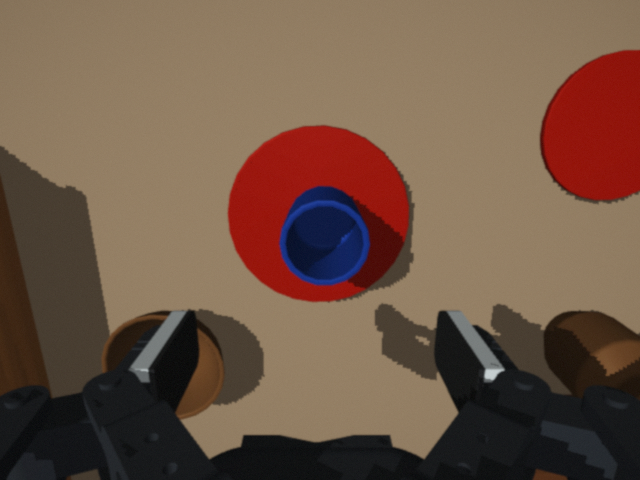

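The cup stands upright in the middle of the 130 mm tray: rim centre (325,242), disc centre about (320,213). Next is the knob. The interface can't tilt the tool, so I'll hook the knob with the far finger while the body stays in front of and below the shelf edge.

Emit:
play_rows(increments=[{"offset":[0,20,-20],"twist":0.12,"grip":1},{"offset":[0,50,-30],"twist":0.24,"grip":1},{"offset":[0,85,-30],"twist":0.36,"grip":1},{"offset":[0,118,-30],"twist":0.48,"grip":1},{"offset":[0,150,-30],"twist":0.6,"grip":1}])

```text
time: 9.77
tool_pos: [0.4429, -0.1558, 0.3424]
tool_rot: [-0.002, 0.299, 0.954, 0.0]
contact_force: [0.9, 0.6, -0.2]
gripper_width: 0.996
```

Emit:
play_rows(increments=[{"offset":[8,24,0],"twist":0.12,"grip":1},{"offset":[16,48,0],"twist":0.24,"grip":1},{"offset":[24,72,0],"twist":0.36,"grip":1},{"offset":[32,92,0],"twist":0.48,"grip":1},{"offset":[37,108,0],"twist":0.6,"grip":1}])

```text
time: 10.18
tool_pos: [0.4735, -0.0455, 0.3421]
tool_rot: [-0.002, 0.567, 0.824, -0.001]
contact_force: [-0.3, -0.6, 0.3]
gripper_width: 1.002
```

Emit:
play_rows(increments=[{"offset":[0,0,0],"twist":0.12,"grip":1},{"offset":[0,0,0],"twist":0.24,"grip":1},{"offset":[0,0,0],"twist":0.371,"grip":1},{"offset":[0,0,0],"twist":0.371,"grip":1},{"offset":[0,0,0],"twist":0.371,"grip":1}])

```text
time: 10.6
tool_pos: [0.4736, -0.0472, 0.3427]
tool_rot: [-0.002, 0.706, 0.708, -0.001]
contact_force: [0.3, -0.3, -0.7]
gripper_width: 0.997
```

```bash
python3 - <<'E'
from h import *
s,M=st(); print(np.round(s["joint_pos"],3))
for c in ["wrist","top","scene"]:
    T,im=look(c,c+"2")
    for q in ["cup","knob","pad","stand","shelf_edge","brown_jar"]: print(c,q,find(q,c,T,n=2))
E
```

```text
t 10.6 pos [ 0.4736 -0.0472  0.3427] F [ 0.3 -0.3 -0.7] w 0.997
[[-0.003  1.    -0.003]
 [ 1.     0.003  0.001]
 [ 0.001 -0.003 -1.   ]]
[-0.256 -0.269  2.015 -0.     1.4   -0.259]
wrist cup []
wrist knob [(0.68, [0.6008, -0.0418, 0.0958])]
wrist pad [(0.55, [0.6218, 0.0132, 0.071])]
wrist stand []
wrist shelf_edge []
wrist brown_jar [(0.72, [0.5409, -0.11, -0.0011])]
top cup [(0.66, [0.4422, -0.308, 0.0101])]
top knob []
top pad [(0.96, [0.6161, 0.0091, 0.0719])]
top stand [(0.88, [0.6505, 0.1341, 0.002])]
top shelf_edge [(0.68, [0.6186, 0.0351, 0.2433]), (0.33, [0.6502, 0.1288, 0.0017])]
top brown_jar [(0.44, [0.6694, 0.4244, 0.0009]), (0.31, [0.6181, 0.0333, 0.244])]
scene cup [(0.6, [0.445, -0.3054, 0.0186])]
scene knob [(0.95, [0.598, -0.0489, 0.0968])]
scene pad []
scene stand [(0.9, [0.6483, 0.1296, 0.0029])]
scene shelf_edge [(0.58, [0.6128, 0.0343, 0.236])]
scene brown_jar [(0.85, [0.5395, -0.1038, -0.0012]), (0.47, [0.438, -0.3078, -0.0009])]
```

View pics/scene2.png

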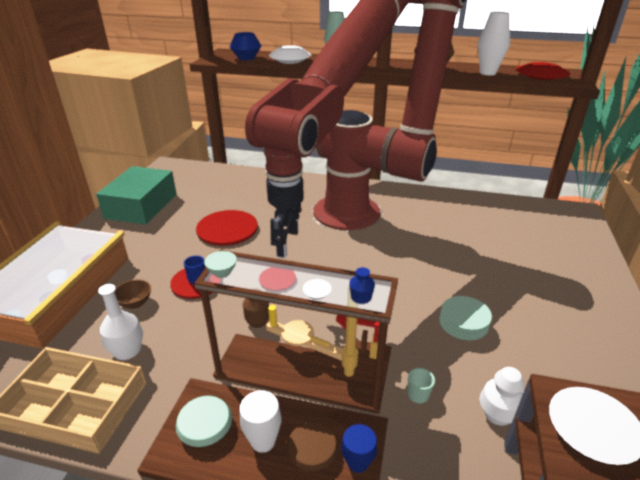

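The picture shows the last link is slim, about 70 mm across, the stand is clear, and the cup is on the tray. I'll descend in front of the shelf, then reach in at low height.

Emit:
play_rows(increments=[{"offset":[24,13,0],"twist":0,"grip":1},{"offset":[47,26,20],"twist":0,"grip":1},{"offset":[47,26,55],"twist":0,"grip":1},{"offset":[47,26,80],"twist":0,"grip":1},{"offset":[47,26,96],"twist":0,"grip":1}])

```text
time: 12.07
tool_pos: [0.4991, 0.0004, 0.2455]
tool_rot: [-0.002, 0.707, 0.707, -0.001]
contact_force: [-0.7, -0.8, -0.3]
gripper_width: 1.004
```

Emit:
play_rows(increments=[{"offset":[0,0,2],"twist":0,"grip":1},{"offset":[0,0,2],"twist":0,"grip":1},{"offset":[0,0,2],"twist":0,"grip":1},{"offset":[0,0,2],"twist":0,"grip":1},{"offset":[0,0,2],"twist":0,"grip":1}])

```text
time: 12.48
tool_pos: [0.5008, -0.0005, 0.2486]
tool_rot: [0.001, 0.707, 0.707, 0.001]
contact_force: [0.9, 0.5, -0.1]
gripper_width: 0.994
```

```bash
python3 - <<'E'
from h import *
s,M=st()
E
```

```text
t 12.48 pos [ 5.008e-01 -5.000e-04  2.486e-01] F [ 0.9  0.5 -0.1] w 0.994
[[ 0.     1.     0.003]
 [ 1.    -0.    -0.001]
 [-0.001  0.003 -1.   ]]
```

Emit:
play_rows(increments=[{"offset":[0,13,1],"twist":0,"grip":1},{"offset":[0,27,2],"twist":0,"grip":1},{"offset":[0,41,3],"twist":0,"grip":1},{"offset":[0,53,3],"twist":0,"grip":1},{"offset":[0,60,3],"twist":0,"grip":1}])

```text
time: 12.9
tool_pos: [0.5615, -0.0005, 0.2451]
tool_rot: [0.001, 0.707, 0.707, 0.001]
contact_force: [0.0, -0.4, 0.1]
gripper_width: 0.999
```

Emit:
play_rows(increments=[{"offset":[0,3,0],"twist":0,"grip":1},{"offset":[0,6,0],"twist":0,"grip":1},{"offset":[0,8,0],"twist":0,"grip":1},{"offset":[0,8,0],"twist":0,"grip":1},{"offset":[0,8,0],"twist":0,"grip":1}])

```text
time: 13.32
tool_pos: [0.5677, -0.0003, 0.2437]
tool_rot: [-0.0, 0.707, 0.707, -0.0]
contact_force: [0.7, 0.3, 0.0]
gripper_width: 1.0
```

```bash
python3 - <<'E'
from h import *
s,M=st()
T,im=look("wrist","w4")
for q in ["knob","pad"]: print(q,find(q,"wrist",T,n=2))
T,im2=look("scene")
for q in ["knob","pad","brown_jar"]: print(q,find(q,"scene",T,n=2))
cv2.imwrite("pics/s4.png",cv2.resize(im2[200:400,180:420],(720,600),interpolation=cv2.INTER_CUBIC))
E
```

```text
t 13.32 pos [ 5.677e-01 -3.000e-04  2.437e-01] F [0.7 0.3 0. ] w 1.0
[[-0.  1. -0.]
 [ 1.  0. -0.]
 [-0. -0. -1.]]
knob [(0.89, [0.6022, -0.0438, 0.099])]
pad [(0.66, [0.619, 0.0096, 0.0729])]
knob [(0.94, [0.5959, -0.047, 0.0963])]
pad [(0.82, [0.616, 0.0123, 0.0718]), (0.31, [0.4424, -0.3075, 0.0153])]
brown_jar [(0.92, [0.5392, -0.1077, 0.0])]
```

View pics/s4.png

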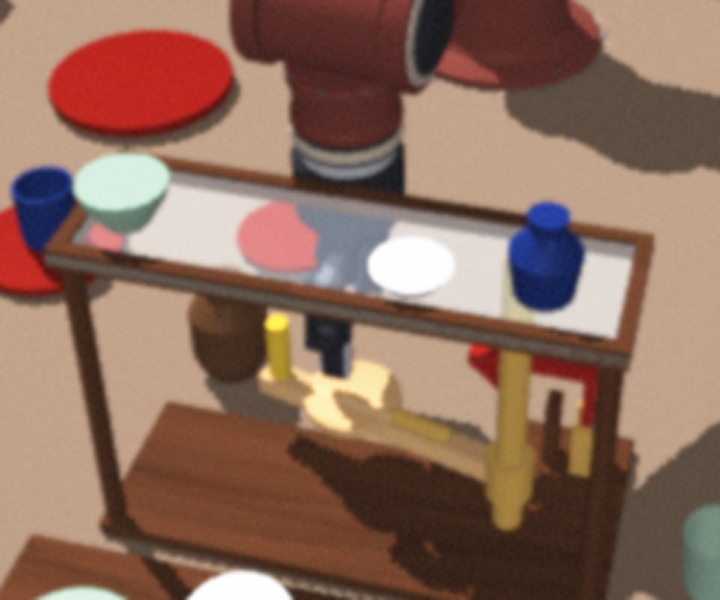

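The picture shows the far finger, about (330,345) in the crop, above the pad and under the shelf, with the knob at (278,345). The wrist is clear of the shelf. I'll go 5 mm deeper, then slide sideways behind the knob.

Emit:
play_rows(increments=[{"offset":[0,3,0],"twist":0,"grip":1},{"offset":[-2,6,0],"twist":0,"grip":1},{"offset":[-10,6,0],"twist":0,"grip":1},{"offset":[-16,6,0],"twist":0,"grip":1},{"offset":[-20,6,0],"twist":0,"grip":1}])

```text
time: 14.08
tool_pos: [0.5741, -0.0213, 0.2437]
tool_rot: [0.0, 0.707, 0.707, -0.0]
contact_force: [-0.9, -0.5, -0.6]
gripper_width: 1.01
```

Emit:
play_rows(increments=[{"offset":[-6,0,0],"twist":0,"grip":1},{"offset":[-12,0,0],"twist":0,"grip":1},{"offset":[-17,0,0],"twist":0,"grip":1},{"offset":[-21,0,0],"twist":0,"grip":1},{"offset":[-21,0,0],"twist":0,"grip":1}])

```text
time: 14.5
tool_pos: [0.574, -0.0421, 0.2438]
tool_rot: [0.0, 0.707, 0.707, -0.0]
contact_force: [-0.0, 0.5, -0.5]
gripper_width: 0.999
```

```bash
python3 - <<'E'
from h import *
s,M=st()
T,im=look("scene")
for q in ["knob","pad"]: print(q,find(q,"scene",T,n=2))
T,im=look("wrist")
for q in ["knob","pad"]: print(q,find(q,"wrist",T,n=2))
cv2.imwrite("pics/w5.png",im)
E
```

```text
t 14.5 pos [ 0.574  -0.0421  0.2438] F [-0.   0.5 -0.5] w 0.999
[[ 0.001  1.     0.   ]
 [ 1.    -0.001 -0.   ]
 [-0.     0.    -1.   ]]
knob [(0.81, [0.5995, -0.0484, 0.096])]
pad [(0.91, [0.6162, 0.0116, 0.0694])]
knob [(0.84, [0.6002, -0.0429, 0.0943])]
pad [(0.63, [0.6184, 0.0141, 0.0752])]
```

View pics/w5.png

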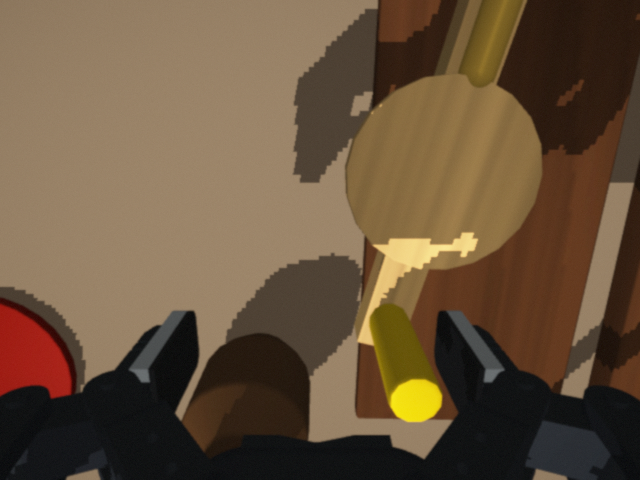

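The knob, about (405,360), is caged between the pads: left pad at column 195, right pad at column 440. The jar is clear. I'll close partway, so the far finger draws the knob out.

Emit:
play_rows(increments=[{"offset":[0,0,0],"twist":0,"grip":0.85},{"offset":[0,0,0],"twist":0,"grip":0.7},{"offset":[0,0,0],"twist":0,"grip":0.55},{"offset":[0,0,0],"twist":0,"grip":0.4},{"offset":[0,0,0],"twist":0,"grip":0.4}])

```text
time: 15.22
tool_pos: [0.5741, -0.0412, 0.2438]
tool_rot: [0.0, 0.707, 0.707, 0.0]
contact_force: [0.9, 0.5, 0.6]
gripper_width: 0.403
```

```bash
python3 - <<'E'
from h import *
s,M=st()
for c in ["wrist","scene"]:
    T,im=look(c)
    for q in ["knob","pad"]: print(q,find(q,c,T,n=1))
# arc plan: tool centre on arc a (hinge H, r .18), tool y angle phi; start a0
H=np.array([.649,.129]); p=np.array([s["tool_pos"][0],s["tool_pos"][1]])
d=p-H; a0=np.arctan2(-d[0],-d[1]); print("r",np.hypot(*d),"a0",a0)
phi=np.arctan2(M[1,1],M[0,1]); P=p
aa=np.linspace(a0,1.60,21)
for k in range(0,20,5):
    rows=[]
    x=np.array([-np.sin(phi),np.cos(phi)]); y=np.array([np.cos(phi),np.sin(phi)])   # tool x, y (z down)
    for a in aa[k+1:k+6]:
        Q=H-.18*np.array([np.sin(a),np.cos(a)]); ph=-(a-a0)*1.0
        rows.append((round(1e3*(Q-P)@x,0),round(1e3*(Q-P)@y,0),round(-(ph-phi),3)))
    print(rows); P=Q; phi=ph
E
```

```text
t 15.22 pos [ 0.5741 -0.0412  0.2438] F [0.9 0.5 0.6] w 0.403
[[-0.  1.  0.]
 [ 1.  0.  0.]
 [ 0.  0. -1.]]
knob [(0.6, [0.5806, -0.0391, 0.0956])]
pad [(0.56, [0.6074, 0.0185, 0.0713])]
knob [(0.8, [0.579, -0.0439, 0.0939])]
pad [(0.88, [0.6, 0.0156, 0.0719])]
r 0.18599167516018736 a0 0.41455624668572516
[(np.float64(10.0), np.float64(-7.0), np.float64(0.059)), (np.float64(15.0), np.float64(-17.0), np.float64(0.119)), (np.float64(21.0), np.float64(-26.0), np.float64(0.178)), (np.float64(27.0), np.float64(-34.0), np.float64(0.237)), (np.float64(34.0), np.float64(-43.0), np.float64(0.296))]
[(np.float64(5.0), np.float64(-10.0), np.float64(0.059)), (np.float64(10.0), np.float64(-19.0), np.float64(0.119)), (np.float64(15.0), np.float64(-28.0), np.float64(0.178)), (np.float64(22.0), np.float64(-37.0), np.float64(0.237)), (np.float64(28.0), np.float64(-45.0), np.float64(0.296))]
[(np.float64(5.0), np.float64(-10.0), np.float64(0.059)), (np.float64(10.0), np.float64(-19.0), np.float64(0.119)), (np.float64(15.0), np.float64(-28.0), np.float64(0.178)), (np.float64(22.0), np.float64(-37.0), np.float64(0.237)), (np.float64(28.0), np.float64(-45.0), np.float64(0.296))]
[(np.float64(5.0), np.float64(-10.0), np.float64(0.059)), (np.float64(10.0), np.float64(-19.0), np.float64(0.119)), (np.float64(15.0), np.float64(-28.0), np.float64(0.178)), (np.float64(22.0), np.float64(-37.0), np.float64(0.237)), (np.float64(28.0), np.float64(-45.0), np.float64(0.296))]
```

Emit:
play_rows(increments=[{"offset":[10,-7,0],"twist":0.059,"grip":0.4},{"offset":[15,-17,0],"twist":0.119,"grip":0.4},{"offset":[21,-26,0],"twist":0.178,"grip":0.4},{"offset":[27,-34,0],"twist":0.237,"grip":0.4},{"offset":[34,-43,0],"twist":0.296,"grip":0.4}])

```text
time: 15.93
tool_pos: [0.5307, -0.0072, 0.2437]
tool_rot: [0.0, 0.805, 0.594, -0.0]
contact_force: [1.4, 0.2, 0.9]
gripper_width: 0.4
```

Emit:
play_rows(increments=[{"offset":[5,-10,0],"twist":0.059,"grip":0.4},{"offset":[10,-19,0],"twist":0.119,"grip":0.4},{"offset":[15,-28,0],"twist":0.178,"grip":0.4},{"offset":[22,-37,0],"twist":0.237,"grip":0.4},{"offset":[28,-45,0],"twist":0.296,"grip":0.4}])

```text
time: 16.35
tool_pos: [0.4957, 0.0329, 0.2437]
tool_rot: [0.0, 0.883, 0.469, 0.0]
contact_force: [0.7, 0.1, -0.2]
gripper_width: 0.402
```

```bash
python3 - <<'E'
from h import *
s,M=st()
for c in ["wrist","scene","top"]:
    T,im=look(c)
    for q in ["knob","pad"]: print(q,find(q,c,T,n=1))
p=s["tool_pos"]; d=np.array([.649-p[0],.129-p[1]]); print("r,a",np.hypot(*d),np.arctan2(d[0],d[1]))
E
```

```text
t 16.35 pos [0.4957 0.0329 0.2437] F [ 0.7  0.1 -0.2] w 0.402
[[ 0.561  0.828  0.   ]
 [ 0.828 -0.561 -0.   ]
 [-0.     0.    -1.   ]]
knob [(0.84, [0.4979, 0.0254, 0.0933])]
pad [(0.97, [0.5518, 0.0562, 0.0768])]
knob []
pad [(0.65, [0.5455, 0.0616, 0.0719])]
knob [(0.42, [0.6506, 0.1314, 0.0])]
pad []
r,a 0.18089910329185574 1.0109158849556183
```

Emit:
play_rows(increments=[{"offset":[5,-10,0],"twist":0.059,"grip":0.4},{"offset":[10,-19,0],"twist":0.119,"grip":0.4},{"offset":[15,-28,0],"twist":0.178,"grip":0.4},{"offset":[22,-37,0],"twist":0.237,"grip":0.4},{"offset":[28,-45,0],"twist":0.296,"grip":0.4}])

```text
time: 17.22
tool_pos: [0.4746, 0.0811, 0.2439]
tool_rot: [0.0, 0.943, 0.333, 0.0]
contact_force: [3.1, -0.4, -1.4]
gripper_width: 0.401
```

Emit:
play_rows(increments=[{"offset":[5,-10,0],"twist":0.059,"grip":0.4},{"offset":[10,-19,0],"twist":0.119,"grip":0.4},{"offset":[15,-28,0],"twist":0.178,"grip":0.4},{"offset":[19,-33,0],"twist":0.237,"grip":0.4},{"offset":[22,-37,0],"twist":0.237,"grip":0.4}])

```text
time: 17.63
tool_pos: [0.4683, 0.1238, 0.2438]
tool_rot: [0.0, 0.975, 0.221, -0.0]
contact_force: [-0.5, -1.2, -0.5]
gripper_width: 0.4
```

```bash
python3 - <<'E'
from h import *
s,M=st()
for c in ["wrist","scene","top"]:
    T,im=look(c,c+"6")
    for q in ["knob","pad"]: print(q,find(q,c,T,n=1))
p=s["tool_pos"]; d=np.array([.649-p[0],.129-p[1]]); print("r,a",np.hypot(*d),np.arctan2(d[0],d[1]))
E
```

```text
t 17.63 pos [0.4683 0.1238 0.2438] F [-0.5 -1.2 -0.5] w 0.4
[[ 0.902  0.431  0.   ]
 [ 0.431 -0.902 -0.   ]
 [-0.     0.    -1.   ]]
knob [(0.62, [0.4675, 0.1181, 0.0947])]
pad [(0.92, [0.5271, 0.1207, 0.0737])]
knob []
pad []
knob []
pad []
r,a 0.18079211853040447 1.5422270828362132
```

Emit:
play_rows(increments=[{"offset":[1,-3,0],"twist":0,"grip":0.4},{"offset":[3,-6,0],"twist":0,"grip":0.4},{"offset":[4,-9,0],"twist":0,"grip":0.4},{"offset":[4,-9,0],"twist":0,"grip":0.4}])

```text
time: 18.42
tool_pos: [0.4679, 0.1339, 0.2437]
tool_rot: [-0.0, 0.975, 0.221, 0.0]
contact_force: [-0.7, -0.4, -0.8]
gripper_width: 0.399
```

Emit:
play_rows(increments=[{"offset":[1,-1,0],"twist":0,"grip":0.4},{"offset":[1,-3,0],"twist":0,"grip":0.4},{"offset":[1,-3,0],"twist":0,"grip":0.4},{"offset":[1,-3,0],"twist":0,"grip":0.4}])

```text
time: 18.75
tool_pos: [0.4674, 0.1367, 0.2437]
tool_rot: [-0.0, 0.975, 0.221, -0.0]
contact_force: [-0.6, -1.5, 0.3]
gripper_width: 0.402
```

```bash
python3 - <<'E'
from h import *
s,M=st()
for c in ["wrist","top"]:
    T,im=look(c,c+"7")
    for q in ["knob","pad","stand"]: print(q,find(q,c,T,n=1))
E
```

```text
t 18.75 pos [0.4674 0.1367 0.2437] F [-0.6 -1.5  0.3] w 0.402
[[ 0.902  0.431 -0.   ]
 [ 0.431 -0.902  0.   ]
 [-0.    -0.    -1.   ]]
knob [(0.9, [0.4644, 0.1295, 0.0931])]
pad [(0.55, [0.5294, 0.1295, 0.0729])]
stand []
knob []
pad []
stand [(0.74, [0.6502, 0.1313, 0.0023])]
```

View pics/wrist7.png

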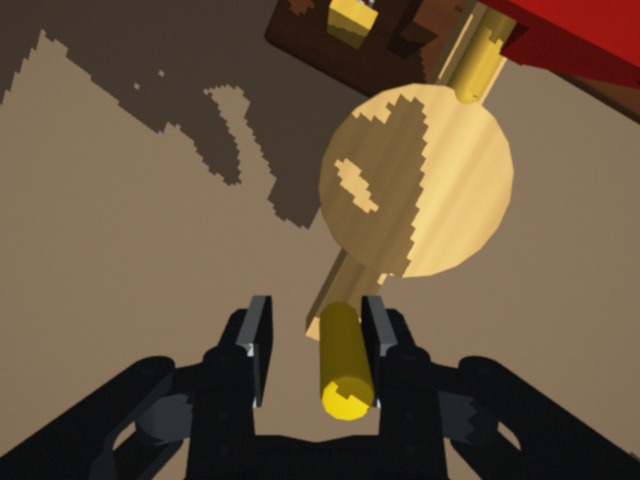

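Emit:
play_rows(increments=[{"offset":[1,-2,0],"twist":0,"grip":0.4},{"offset":[1,-3,0],"twist":0,"grip":0.4},{"offset":[1,-3,0],"twist":0,"grip":0.4},{"offset":[1,-3,0],"twist":0,"grip":0.4}])

```text
time: 19.48
tool_pos: [0.4671, 0.1398, 0.2437]
tool_rot: [-0.0, 0.975, 0.221, -0.0]
contact_force: [-0.1, 0.5, -0.0]
gripper_width: 0.4
```

```bash
python3 - <<'E'
from h import *
s,M=st()
T,im=look("wrist")
for q in ["knob","pad"]: print(q,find(q,"wrist",T,n=1))
T,a=look("scene"); b=cv2.imread("pics/scene0.png")
f=lambda i: cv2.resize(i[290:400,320:400],(400,550),interpolation=cv2.INTER_CUBIC)
cv2.imwrite("pics/c8.png",np.hstack([f(b),f(a)]))
E
```

```text
t 19.48 pos [0.4671 0.1398 0.2437] F [-0.1  0.5 -0. ] w 0.4
[[ 0.902  0.431 -0.   ]
 [ 0.431 -0.902  0.   ]
 [-0.    -0.    -1.   ]]
knob [(0.71, [0.4694, 0.134, 0.0949])]
pad [(0.87, [0.5273, 0.1314, 0.0732])]
```

View pics/c8.png

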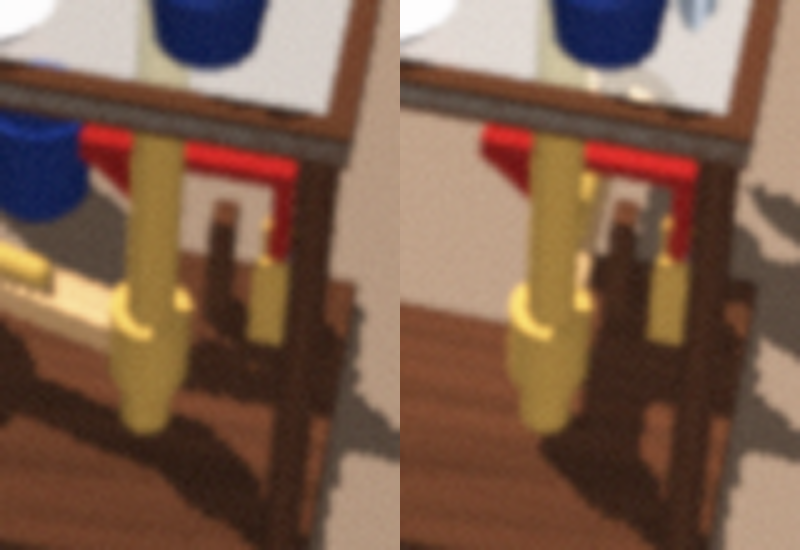

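The catch lies at its rest angle, as in the first picture, and the arm is behind the tooth: brass arm near (590,230) in the right half, between the tooth and the end stop. I'll let go, rise straight up, and return to the cup.

Emit:
play_rows(increments=[{"offset":[0,0,0],"twist":0,"grip":0.7},{"offset":[0,0,0],"twist":0,"grip":1},{"offset":[0,0,0],"twist":0,"grip":1},{"offset":[0,0,0],"twist":0,"grip":1}])

```text
time: 20.02
tool_pos: [0.4671, 0.1397, 0.2437]
tool_rot: [0.0, 0.975, 0.221, 0.0]
contact_force: [0.2, 0.2, 0.5]
gripper_width: 0.942
```

Emit:
play_rows(increments=[{"offset":[0,0,-15],"twist":0,"grip":1},{"offset":[0,0,-45],"twist":0,"grip":1},{"offset":[0,0,-80],"twist":0,"grip":1},{"offset":[0,0,-110],"twist":0,"grip":1}])

```text
time: 20.35
tool_pos: [0.4669, 0.1396, 0.3552]
tool_rot: [-0.0, 0.975, 0.221, -0.0]
contact_force: [0.3, 0.1, 0.1]
gripper_width: 0.997
```

```bash
python3 - <<'E'
from h import *
s,M=st()
for c in ["wrist","top","scene"]:
    T,im=look(c)
    for q in ["knob","pad"]: print(c,q,find(q,c,T,n=1))
E
```

```text
t 20.35 pos [0.4669 0.1396 0.3552] F [0.3 0.1 0.1] w 0.997
[[ 0.902  0.431 -0.   ]
 [ 0.431 -0.902  0.   ]
 [-0.    -0.    -1.   ]]
wrist knob [(0.6, [0.4674, 0.1296, 0.0942])]
wrist pad [(0.63, [0.5308, 0.1284, 0.0729])]
top knob [(0.6, [0.4633, 0.1344, 0.0967])]
top pad []
scene knob []
scene pad []
```

Emit:
play_rows(increments=[{"offset":[-10,20,0],"twist":-0.12,"grip":1},{"offset":[-20,40,0],"twist":-0.24,"grip":1},{"offset":[-29,60,0],"twist":-0.36,"grip":1},{"offset":[-38,80,0],"twist":-0.48,"grip":1},{"offset":[-47,99,0],"twist":-0.6,"grip":1}])

```text
time: 21.22
tool_pos: [0.4671, 0.0291, 0.3525]
tool_rot: [-0.001, 0.865, 0.502, -0.001]
contact_force: [-0.3, -0.2, -0.7]
gripper_width: 1.003
```

Emit:
play_rows(increments=[{"offset":[-22,10,0],"twist":-0.12,"grip":1},{"offset":[-44,21,0],"twist":-0.24,"grip":1},{"offset":[-66,31,0],"twist":-0.36,"grip":1},{"offset":[-88,42,0],"twist":-0.48,"grip":1},{"offset":[-109,52,0],"twist":-0.6,"grip":1}])

```text
time: 21.63
tool_pos: [0.4573, -0.0915, 0.3525]
tool_rot: [-0.001, 0.678, 0.735, -0.0]
contact_force: [0.5, 0.3, -0.1]
gripper_width: 1.002
```

Emit:
play_rows(increments=[{"offset":[-24,-4,0],"twist":-0.12,"grip":1},{"offset":[-48,-8,0],"twist":-0.24,"grip":1},{"offset":[-72,-12,0],"twist":-0.36,"grip":1},{"offset":[-96,-16,0],"twist":-0.48,"grip":1},{"offset":[-119,-19,0],"twist":-0.6,"grip":1}])

```text
time: 22.05
tool_pos: [0.4472, -0.2116, 0.3524]
tool_rot: [-0.001, 0.431, 0.903, 0.0]
contact_force: [-0.2, -0.2, 0.3]
gripper_width: 0.997
```

Emit:
play_rows(increments=[{"offset":[-15,-12,0],"twist":-0.12,"grip":1},{"offset":[-30,-25,0],"twist":-0.24,"grip":1},{"offset":[-45,-37,0],"twist":-0.36,"grip":1},{"offset":[-60,-50,0],"twist":-0.48,"grip":1},{"offset":[-74,-62,0],"twist":-0.6,"grip":1}])

```text
time: 22.47
tool_pos: [0.4452, -0.3079, 0.3523]
tool_rot: [-0.001, 0.145, 0.989, 0.001]
contact_force: [-0.5, 0.3, -0.5]
gripper_width: 0.996
```

Emit:
play_rows(increments=[{"offset":[0,0,0],"twist":-0.12,"grip":1},{"offset":[0,0,0],"twist":-0.24,"grip":1},{"offset":[0,0,0],"twist":-0.297,"grip":1},{"offset":[0,0,0],"twist":-0.297,"grip":1},{"offset":[0,0,0],"twist":-0.297,"grip":1}])

```text
time: 22.88
tool_pos: [0.4454, -0.3068, 0.3526]
tool_rot: [-0.001, 0.0, 1.0, 0.001]
contact_force: [-0.7, 0.9, -0.3]
gripper_width: 1.0
```

```bash
python3 - <<'E'
from h import *
s,M=st(); print(np.round(s["joint_pos"],3))
T,im=look("wrist","w9")
for q in ["cup"]: print(q,find(q,"wrist",T))
hsv=cv2.cvtColor(im,cv2.COLOR_BGR2HSV); m=cv2.inRange(hsv,(105,120,20),(130,255,255)); m[:,:220]=0;m[:,420:]=0; m[320:]=0
ys,xs=np.nonzero(m); print("blue",xs.min(),xs.max(),ys.min(),ys.max()); w=(xs.max()-xs.min())/2
print("rim",ray("wrist",T,((xs.min()+xs.max())/2,ys.max()-w*.96),.072))
for c in ["top","scene"]:
    T,im=look(c)
    for q in ["knob","pad","cup"]: print(c,q,find(q,c,T,n=1))
E
```

```text
t 22.88 pos [ 0.4454 -0.3068  0.3526] F [-0.7  0.9 -0.3] w 1.0
[[-1.     0.001 -0.001]
 [ 0.001  1.     0.001]
 [ 0.001  0.001 -1.   ]]
[-0.741 -0.111  1.861 -0.     1.393 -2.311]
cup [(0.57, [0.443, -0.3038, 0.0169])]
blue 277 356 185 270
rim [0.4424, -0.3069]
top knob [(0.6, [0.4656, 0.1317, 0.098])]
top pad [(0.74, [0.5266, 0.1285, 0.0765])]
top cup [(0.34, [0.5444, -0.105, 0.0029])]
scene knob []
scene pad [(0.34, [0.5479, -0.4221, 0.0046])]
scene cup [(0.73, [0.4418, -0.3072, 0.0173])]
```

Emit:
play_rows(increments=[{"offset":[2,0,20],"twist":0,"grip":1},{"offset":[2,0,50],"twist":0,"grip":1},{"offset":[2,0,80],"twist":0,"grip":1},{"offset":[2,0,105],"twist":0,"grip":1},{"offset":[2,0,120],"twist":0,"grip":1}])

```text
time: 23.8
tool_pos: [0.4426, -0.3061, 0.2304]
tool_rot: [-0.002, -0.001, 1.0, 0.001]
contact_force: [0.2, 0.7, -0.1]
gripper_width: 0.998
```

Emit:
play_rows(increments=[{"offset":[0,0,10],"twist":0,"grip":1},{"offset":[0,0,20],"twist":0,"grip":1},{"offset":[0,0,26],"twist":0,"grip":1},{"offset":[0,0,26],"twist":0,"grip":1},{"offset":[0,0,26],"twist":0,"grip":1}])

```text
time: 24.22
tool_pos: [0.4439, -0.3072, 0.2083]
tool_rot: [0.0, -0.001, 1.0, -0.0]
contact_force: [0.1, -1.0, 0.4]
gripper_width: 0.994
```

Emit:
play_rows(increments=[{"offset":[0,0,0],"twist":0,"grip":0.3},{"offset":[0,0,0],"twist":0,"grip":0.3},{"offset":[0,0,0],"twist":0,"grip":0.3},{"offset":[0,0,0],"twist":0,"grip":0.3},{"offset":[0,0,0],"twist":0,"grip":0.3}])

```text
time: 24.63
tool_pos: [0.444, -0.3072, 0.209]
tool_rot: [0.001, -0.001, 1.0, -0.0]
contact_force: [-0.2, 1.7, 6.3]
gripper_width: 0.583
```

Emit:
play_rows(increments=[{"offset":[0,0,0],"twist":0,"grip":0.3},{"offset":[0,0,0],"twist":0,"grip":0.3},{"offset":[0,0,0],"twist":0,"grip":0.3}])

```text
time: 24.88
tool_pos: [0.4441, -0.3071, 0.209]
tool_rot: [0.001, -0.001, 1.0, -0.0]
contact_force: [-0.2, 1.4, 5.8]
gripper_width: 0.578
```

```bash
python3 - <<'E'
from h import *
s,M=st()
T,im=look("wrist","w10")
print(find("cup","wrist",T))
E
```

```text
t 24.88 pos [ 0.4441 -0.3071  0.209 ] F [-0.2  1.4  5.8] w 0.578
[[-1.    -0.001  0.001]
 [-0.001  1.    -0.001]
 [-0.001 -0.001 -1.   ]]
[(0.71, [0.4441, -0.3052, 0.016])]
```

Emit:
play_rows(increments=[{"offset":[0,0,-20],"twist":0,"grip":0.3},{"offset":[0,0,-50],"twist":0,"grip":0.3},{"offset":[0,0,-85],"twist":0,"grip":0.3},{"offset":[0,0,-120],"twist":0,"grip":0.3},{"offset":[0,0,-150],"twist":0,"grip":0.3}])

```text
time: 25.4
tool_pos: [0.4434, -0.3068, 0.3596]
tool_rot: [0.0, -0.001, 1.0, -0.0]
contact_force: [0.6, -0.7, -1.6]
gripper_width: 0.587
```

Emit:
play_rows(increments=[{"offset":[-4,20,0],"twist":0,"grip":0.3},{"offset":[-9,50,0],"twist":0,"grip":0.3},{"offset":[-16,82,0],"twist":0,"grip":0.3},{"offset":[-22,114,0],"twist":0,"grip":0.3},{"offset":[-28,146,0],"twist":0,"grip":0.3}])

```text
time: 25.82
tool_pos: [0.4711, -0.1596, 0.3572]
tool_rot: [-0.0, -0.0, 1.0, 0.0]
contact_force: [0.6, -0.9, -1.3]
gripper_width: 0.586
```

Emit:
play_rows(increments=[{"offset":[-6,30,0],"twist":0,"grip":0.3},{"offset":[-12,60,0],"twist":0,"grip":0.3},{"offset":[-18,90,0],"twist":0,"grip":0.3},{"offset":[-23,118,0],"twist":0,"grip":0.3},{"offset":[-28,146,0],"twist":0,"grip":0.3}])

```text
time: 26.23
tool_pos: [0.499, -0.0133, 0.3572]
tool_rot: [-0.0, -0.001, 1.0, -0.0]
contact_force: [0.0, -0.1, -1.8]
gripper_width: 0.58
```

Emit:
play_rows(increments=[{"offset":[-6,30,0],"twist":0,"grip":0.3},{"offset":[-12,60,0],"twist":0,"grip":0.3},{"offset":[-18,90,0],"twist":0,"grip":0.3},{"offset":[-24,120,0],"twist":0,"grip":0.3},{"offset":[-29,144,0],"twist":0,"grip":0.3}])

```text
time: 26.65
tool_pos: [0.5279, 0.1312, 0.3571]
tool_rot: [-0.0, -0.001, 1.0, 0.0]
contact_force: [-0.1, -0.7, -1.0]
gripper_width: 0.581
```

Emit:
play_rows(increments=[{"offset":[0,0,0],"twist":0,"grip":0.3},{"offset":[0,0,0],"twist":0,"grip":0.3},{"offset":[0,0,0],"twist":0,"grip":0.3},{"offset":[0,0,0],"twist":0,"grip":0.3},{"offset":[0,0,0],"twist":0,"grip":0.3}])

```text
time: 27.07
tool_pos: [0.528, 0.1282, 0.3576]
tool_rot: [-0.0, 0.0, 1.0, -0.0]
contact_force: [0.2, 0.5, -1.2]
gripper_width: 0.587
```

```bash
python3 - <<'E'
from h import *
s,M=st()
for c in ["wrist","top"]:
    T,im=look(c,c+"11")
    for q in ["knob","pad","cup"]: print(c,q,find(q,c,T,n=1))
E
```

```text
t 27.07 pos [0.528  0.1282 0.3576] F [ 0.2  0.5 -1.2] w 0.587
[[-1.  0. -0.]
 [ 0.  1. -0.]
 [ 0. -0. -1.]]
wrist knob [(0.6, [0.4656, 0.1296, 0.0933])]
wrist pad [(0.72, [0.5284, 0.131, 0.0739])]
wrist cup [(0.94, [0.5335, 0.1289, 0.1628])]
top knob [(0.15, [0.5503, -0.4171, -0.0024])]
top pad [(0.51, [0.525, 0.1247, 0.0708])]
top cup [(0.77, [0.5273, 0.1267, 0.1592])]
```

View pics/wrist11.png

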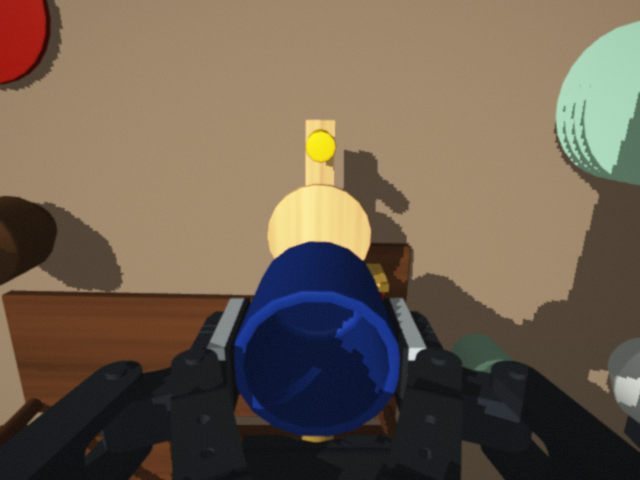

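```bash
python3 - <<'E'
from h import *
im=cv2.imread("pics/wrist11.png"); s,M=st(); T=np.array(manip.get_calibration("wrist")["T"])
hsv=cv2.cvtColor(im,cv2.COLOR_BGR2HSV); m=cv2.inRange(hsv,(10,60,150),(28,200,255)); 
m[:184]=0; m[242:]=0; m[:,:255]=0; m[:,385:]=0
pts=[]
for r in range(192,241,2):
    xs=np.nonzero(m[r])[0]
    if len(xs)>20: pts+= [ray("wrist",T,(xs.min(),r),.073),ray("wrist",T,(xs.max()+1,r),.073)]
p=np.array(pts); A=np.c_[2*p,np.ones(len(p))]; c=np.linalg.lstsq(A,(p**2).sum(1),rcond=None)[0]
print("pad",c[:2],"r",np.sqrt(c[2]+c[0]**2+c[1]**2)); print("knobtop",ray("wrist",T,(321,146),.115))
E
```

```text
t 27.47 pos [0.5281 0.129  0.3578] F [-0.   0.1 -1.4] w 0.581
[[-1.    -0.001  0.   ]
 [-0.001  1.    -0.   ]
 [-0.    -0.    -1.   ]]
pad [0.51898674 0.12704803] r 0.03903862189544146
knobtop [0.4688, 0.1308]
```

Emit:
play_rows(increments=[{"offset":[-1,1,15],"twist":0,"grip":0.3},{"offset":[-1,1,35],"twist":0,"grip":0.3},{"offset":[-1,1,55],"twist":0,"grip":0.3},{"offset":[-1,1,70],"twist":0,"grip":0.3},{"offset":[-1,1,77],"twist":0,"grip":0.3}])

```text
time: 27.88
tool_pos: [0.5281, 0.1301, 0.278]
tool_rot: [-0.002, -0.001, 1.0, -0.0]
contact_force: [-0.4, 0.4, -1.1]
gripper_width: 0.582
```

Emit:
play_rows(increments=[{"offset":[0,0,0],"twist":0,"grip":0.3},{"offset":[0,0,0],"twist":0,"grip":0.3},{"offset":[0,0,0],"twist":0,"grip":0.3},{"offset":[0,0,0],"twist":0,"grip":0.3},{"offset":[0,0,0],"twist":0,"grip":0.3}])

```text
time: 28.3
tool_pos: [0.5295, 0.1303, 0.2821]
tool_rot: [0.001, -0.001, 1.0, 0.0]
contact_force: [0.1, -0.8, -0.8]
gripper_width: 0.583
```

```bash
python3 - <<'E'
from h import *
s,M=st()
T,im=look("wrist","w12")
for q in ["knob","pad","cup"]: print(q,find(q,"wrist",T,n=1))
T,im=look("scene","s12")
for q in ["pad","cup"]: print(q,find(q,"scene",T,n=1))
E
```

```text
t 28.3 pos [0.5295 0.1303 0.2821] F [ 0.1 -0.8 -0.8] w 0.583
[[-1.    -0.001  0.002]
 [-0.001  1.     0.   ]
 [-0.002  0.    -1.   ]]
knob [(0.85, [0.4674, 0.1304, 0.0946])]
pad []
cup [(0.92, [0.5336, 0.1343, 0.0897])]
pad []
cup [(0.52, [0.4425, -0.3118, 0.0001])]
```

Bottom is about 11 mm above the pad. I'll lower in small steps until contact.

Emit:
play_rows(increments=[{"offset":[0,0,3],"twist":0,"grip":0.3},{"offset":[0,0,6],"twist":0,"grip":0.3},{"offset":[0,0,8],"twist":0,"grip":0.3},{"offset":[0,0,8],"twist":0,"grip":0.3},{"offset":[0,0,8],"twist":0,"grip":0.3}])

```text
time: 29.07
tool_pos: [0.5289, 0.1302, 0.2722]
tool_rot: [-0.0, -0.001, 1.0, -0.0]
contact_force: [0.9, -0.7, -1.8]
gripper_width: 0.582
```

Emit:
play_rows(increments=[{"offset":[0,0,1],"twist":0,"grip":0.3},{"offset":[0,0,2],"twist":0,"grip":0.3},{"offset":[0,0,2],"twist":0,"grip":0.3}])

```text
time: 29.32
tool_pos: [0.529, 0.1302, 0.2706]
tool_rot: [-0.0, -0.001, 1.0, -0.0]
contact_force: [-0.2, 0.1, -0.3]
gripper_width: 0.581
```

Emit:
play_rows(increments=[{"offset":[0,0,1],"twist":0,"grip":0.3},{"offset":[0,0,1],"twist":0,"grip":0.3},{"offset":[0,0,1],"twist":0,"grip":0.3}])

```text
time: 29.57
tool_pos: [0.5292, 0.1302, 0.27]
tool_rot: [0.0, -0.001, 1.0, 0.0]
contact_force: [-1.1, 0.7, 0.1]
gripper_width: 0.587
```

Emit:
play_rows(increments=[{"offset":[0,0,1],"twist":0,"grip":0.3},{"offset":[0,0,1],"twist":0,"grip":0.3},{"offset":[0,0,1],"twist":0,"grip":0.3}])

```text
time: 29.82
tool_pos: [0.5294, 0.1302, 0.27]
tool_rot: [0.0, -0.001, 1.0, -0.0]
contact_force: [-2.4, 1.0, 4.9]
gripper_width: 0.578
```

Contact shows clearly: +4.9 N and z no longer falls. I'll release slowly, then rise straight up.

Emit:
play_rows(increments=[{"offset":[0,0,0],"twist":0,"grip":0.65},{"offset":[0,0,0],"twist":0,"grip":0.75},{"offset":[0,0,0],"twist":0,"grip":0.9},{"offset":[0,0,0],"twist":0,"grip":1},{"offset":[0,0,0],"twist":0,"grip":1}])

```text
time: 30.23
tool_pos: [0.529, 0.1301, 0.2685]
tool_rot: [-0.0, -0.001, 1.0, -0.0]
contact_force: [-0.7, -0.6, 0.3]
gripper_width: 0.996
```

Emit:
play_rows(increments=[{"offset":[0,0,-8],"twist":0,"grip":1},{"offset":[0,0,-25],"twist":0,"grip":1},{"offset":[0,0,-50],"twist":0,"grip":1},{"offset":[0,0,-80],"twist":0,"grip":1},{"offset":[0,0,-110],"twist":0,"grip":1}])

```text
time: 30.65
tool_pos: [0.5287, 0.1302, 0.3799]
tool_rot: [-0.0, -0.001, 1.0, -0.0]
contact_force: [0.9, -0.2, 0.6]
gripper_width: 0.994
```

Emit:
play_rows(increments=[{"offset":[20,0,0],"twist":0,"grip":1},{"offset":[45,0,0],"twist":0,"grip":1},{"offset":[60,0,0],"twist":0,"grip":1},{"offset":[60,0,0],"twist":0,"grip":1},{"offset":[60,0,0],"twist":0,"grip":1}])

```text
time: 31.07
tool_pos: [0.4688, 0.1302, 0.3794]
tool_rot: [0.001, -0.001, 1.0, 0.0]
contact_force: [0.3, -0.1, -0.5]
gripper_width: 1.0
```

```bash
python3 - <<'E'
from h import *
s,M=st()
out=[]
for c in ["wrist","top","scene"]:
    T,im=look(c,c+"13"); out.append(im)
    for q in ["knob","pad","cup","brown_jar"]: print(c,q,find(q,c,T,n=1))
f=lambda i: cv2.resize(i[280:400,200:400],(500,300),interpolation=cv2.INTER_CUBIC)
cv2.imwrite("pics/fin.png",np.hstack([cv2.resize(out[0],(400,300)),cv2.resize(out[2][270:390,240:400],(400,300),interpolation=cv2.INTER_CUBIC)]))
E
```

```text
t 31.07 pos [0.4688 0.1302 0.3794] F [ 0.3 -0.1 -0.5] w 1.0
[[-1.    -0.002  0.002]
 [-0.002  1.     0.   ]
 [-0.002  0.    -1.   ]]
wrist knob [(0.84, [0.4668, 0.1282, 0.0946])]
wrist pad []
wrist cup [(0.94, [0.5305, 0.1346, 0.0752])]
wrist brown_jar [(0.87, [0.5386, -0.1124, -0.0036])]
top knob [(0.53, [0.4641, 0.1341, 0.0943])]
top pad []
top cup []
top brown_jar [(0.6, [0.5401, -0.1065, 0.0034])]
scene knob [(0.21, [0.6148, 0.0352, 0.2384])]
scene pad []
scene cup []
scene brown_jar [(0.78, [0.5395, -0.1073, -0.0012])]
```

View pics/fin.png

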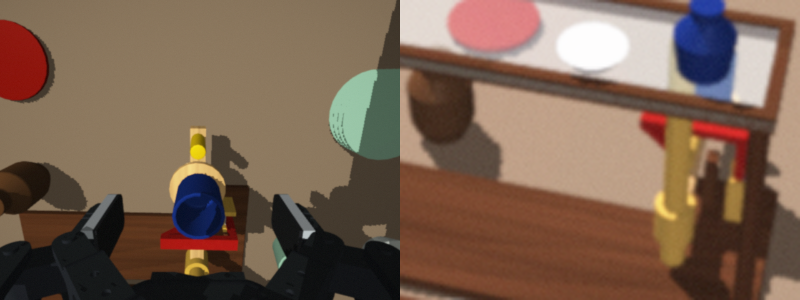

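The cup stands upright on the pad: in the left half, rim near (199,213), pad about (197,185), knob at (198,150). The catch is down over the arm. One numeric centring check, then I'll hand in.

```bash
python3 - <<'E'
from h import *
T=np.array(manip.get_calibration("wrist")["T"]); im=cv2.imread("pics/wrist13.png")
hsv=cv2.cvtColor(im,cv2.COLOR_BGR2HSV); m=cv2.inRange(hsv,(105,120,20),(130,255,255)); m[:,:240]=0;m[:,400:]=0
n,l,stt,_=cv2.connectedComponentsWithStats(m); k=1+stt[1:,4].argmax(); x,y,w,h=stt[k][:4]
c=ray("wrist",T,(x+w/2,y+h-.48*w),.133); print("rim",c,(x,y,w,h))
if np.hypot(c[0]-.5287,c[1]-.130)<.007: print(manip.job_done())
E
```

```text
rim [0.5249, 0.1304] (np.int32(275), np.int32(279), np.int32(85), np.int32(103))
the job is handed in; nothing more can be done
None
```

The job is handed in at about 31 s of robot time, well under the 72 s limit. The blue cup stands upright on the pad, the arm is held out by the catch, and the gripper is open and clear of everything.

- **Cup to the tray:** I gripped the cup from its spot in the arm's swing and set it upright in the middle of the 130 mm red tray, until contact showed.
- **Swinging the arm:** The moves here can't lean the tool, so I kept it upright with its body just in front of and below the shelf edge. One finger hooked the knob, and a loose, partly closed grip drew the arm all the way out. The arm lifted the catch itself; the gripper never touched it. Swing forces stayed around 3 N or less.
- **Catch check:** After the swing the catch looked as it did at the start, down at rest, with the arm behind its tooth. I did not pull the arm back to test the hold.
- **Cup to the pad:** I lowered it in 1 mm steps until contact at 4.9 N, opened slowly and rose straight up.

**Last checks:** The cup is upright, about at pad height. My measurement of its rim was 4 mm off the pad centre along x and under 1 mm along y. The detection network instead gave about 2 mm along x and 5 mm along y; both are about the size of the measuring error. The brown jar had not moved. The final top and scene pictures did not detect the cup. The rest of the pottery was not measured again at the end, but nothing went near it.

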